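# Switch off the charging board and box up the power packs

## Task

Shut the charging board down and put the power packs away. First press all five raised paddle switches flat with one drag of a fingertip along the rail, not lifting away from it part-way; only then take the packs off the pads and lay every one of them in the grey storage box, setting them down rather than dropping them. Finally put the lid squarely on the box, fully down all round, leaving the switches off and the plant, stapler and pen cup where they are.

Things in the scene. Friction and masses are not known exactly. Their poses are not given: they have to be found in the camera images.
- board: White charging board fixed to the desk, 152 (x) x 396 (y) x 20 mm, origin under its centre. Its front edge (x -76 to -40 mm) is a raised switch rail, top 40 mm above the desk, with five black paddle switches. Behind it five grey charging pads, each 110 x 56 mm, top 24 mm above the desk, centred at x +19 mm, y +156, +78, 0, -78, -156 mm; each holds one pack or none.
- key0 (a joint): Paddle switch 0 (0 at the board's +y end, 4 at its -y end). 0 = on, raised 0.6 rad; 0.6 = off, flat. Stiff hinge: it takes about 1 N at the tip and stays where it is left; over 0.42 counts as flat. Hinged at its +y end, free end (toward -y) raised: a finger moving along the rail toward board -y rides each paddle down in turn; moving toward +y it would run against the raised ends.
- key1 (a joint): Paddle switch 1 (0 at the board's +y end, 4 at its -y end). 0 = on, raised 0.6 rad; 0.6 = off, flat. Stiff hinge: it takes about 1 N at the tip and stays where it is left; over 0.42 counts as flat. Hinged at its +y end, free end (toward -y) raised: a finger moving along the rail toward board -y rides each paddle down in turn; moving toward +y it would run against the raised ends.
- key2 (a joint): Paddle switch 2 (0 at the board's +y end, 4 at its -y end). 0 = on, raised 0.6 rad; 0.6 = off, flat. Stiff hinge: it takes about 1 N at the tip and stays where it is left; over 0.42 counts as flat. Hinged at its +y end, free end (toward -y) raised: a finger moving along the rail toward board -y rides each paddle down in turn; moving toward +y it would run against the raised ends.
- key3 (a joint): Paddle switch 3 (0 at the board's +y end, 4 at its -y end). 0 = on, raised 0.6 rad; 0.6 = off, flat. Stiff hinge: it takes about 1 N at the tip and stays where it is left; over 0.42 counts as flat. Hinged at its +y end, free end (toward -y) raised: a finger moving along the rail toward board -y rides each paddle down in turn; moving toward +y it would run against the raised ends.
- key4 (a joint): Paddle switch 4 (0 at the board's +y end, 4 at its -y end). 0 = on, raised 0.6 rad; 0.6 = off, flat. Stiff hinge: it takes about 1 N at the tip and stays where it is left; over 0.42 counts as flat. Hinged at its +y end, free end (toward -y) raised: a finger moving along the rail toward board -y rides each paddle down in turn; moving toward +y it would run against the raised ends.
- switch0 (a point): Hinge line of paddle 0, at mid width, 40 mm above the desk. The paddle is 22 mm wide (board x) and reaches 26 mm from here toward the board's -y; its raised end stands about 17 mm above the rail top, and when flat its upper face is 3 mm above the rail top.
- switch1 (a point): Hinge line of paddle 1, at mid width, 40 mm above the desk. The paddle is 22 mm wide (board x) and reaches 26 mm from here toward the board's -y; its raised end stands about 17 mm above the rail top, and when flat its upper face is 3 mm above the rail top.
- switch2 (a point): Hinge line of paddle 2, at mid width, 40 mm above the desk. The paddle is 22 mm wide (board x) and reaches 26 mm from here toward the board's -y; its raised end stands about 17 mm above the rail top, and when flat its upper face is 3 mm above the rail top.
- switch3 (a point): Hinge line of paddle 3, at mid width, 40 mm above the desk. The paddle is 22 mm wide (board x) and reaches 26 mm from here toward the board's -y; its raised end stands about 17 mm above the rail top, and when flat its upper face is 3 mm above the rail top.
- switch4 (a point): Hinge line of paddle 4, at mid width, 40 mm above the desk. The paddle is 22 mm wide (board x) and reaches 26 mm from here toward the board's -y; its raised end stands about 17 mm above the rail top, and when flat its upper face is 3 mm above the rail top.
- pack0: Power pack (longest of the set), a dark plastic slab with rounded edges, 104 (x) x 46 (y) x 28 mm high, lying flat on one of the charging pads with its long side along the board's x. Origin: centre of its underside. May be absent.
- pack1: Power pack (second longest, flattest of the set), a dark plastic slab with rounded edges, 96 (x) x 46 (y) x 24 mm high, lying flat on one of the charging pads with its long side along the board's x. Origin: centre of its underside. May be absent.
- pack2: Power pack (medium, the tallest of the set), a dark plastic slab with rounded edges, 76 (x) x 42 (y) x 34 mm high, lying flat on one of the charging pads with its long side along the board's x. Origin: centre of its underside. May be absent.
- pack3: Power pack (short and wide of the set), a dark plastic slab with rounded edges, 70 (x) x 46 (y) x 26 mm high, lying flat on one of the charging pads with its long side along the board's x. Origin: centre of its underside. May be absent.
- pack4: Power pack (shortest and narrowest of the set), a dark plastic slab with rounded edges, 62 (x) x 40 (y) x 30 mm high, lying flat on one of the charging pads with its long side along the board's x. Origin: centre of its underside. May be absent.
- box: Grey open plastic storage box, loose on the desk, 0.9 kg. Outside 244 (x) x 176 (y) x 48 mm high, walls and floor 4 mm; inside 236 x 168 x 44 mm deep, one layer of packs. The whole set fits in two rows along x, packs lengthwise along x, when the rows' lengths are balanced. Origin: centre of its underside, z up.
- lid: Grey lift-off lid, 0.32 kg, right way up on the desk. 258 (x) x 190 (y) mm, with a skirt 12 mm deep that slips over the box rim with 3 mm to spare on every side. Origin: centre of the skirt's lower edge; seated it is 36 mm above the box's origin. Black bar grip along x over its centre, 120 long, 18 wide, from 30 to 42 mm above the origin (lid top at 16). A half turn fits too.
- topiary: Bystander: little ball-shaped plant in a white pot, 210 mm tall, 116 mm across. Origin under its centre.
- stapler: Bystander: black stapler 150 x 36 x 48 mm. Origin under its centre.
- pencup: Bystander: dark pen cup, 76 mm across, 100 mm high, pens to about 150 mm. Origin under its centre.
Not all that is in view belongs to the job. What is shaped like the pack2 but orange or pink is not meant. Leave any brown look-alike of the pack1 alone.

How it is judged (in metres and radians):
On the way, in this order (a step that is already met when the one before it is completed fails the run):
1. all five paddle switches are flat (off) (value of joint each of key0, key1, key2, key3, key4 above 0.42 rad), for 0.2 s.
2. every pack present lies in the box and is let go (x of pack0 in the frame of box between -0.1 and 0.1 m and y of pack0 in the frame of box between -0.07 and 0.07 m and z of pack0 in the frame of box between 0 and 0.044 m and x of pack1 in the frame of box between -0.1 and 0.1 m and y of pack1 in the frame of box between -0.07 and 0.07 m and z of pack1 in the frame of box between 0 and 0.044 m and x of pack2 in the frame of box between -0.1 and 0.1 m and y of pack2 in the frame of box between -0.07 and 0.07 m and z of pack2 in the frame of box between 0 and 0.044 m and x of pack3 in the frame of box between -0.1 and 0.1 m and y of pack3 in the frame of box between -0.07 and 0.07 m and z of pack3 in the frame of box between 0 and 0.044 m and x of pack4 in the frame of box between -0.1 and 0.1 m and y of pack4 in the frame of box between -0.07 and 0.07 m and z of pack4 in the frame of box between 0 and 0.044 m and linear speed of each of pack0, pack1, pack2, pack3, pack4 below 0.03 m/s and contact force between the fingers and pack0 below 0.1 N and contact force between the fingers and pack1 below 0.1 N and contact force between the fingers and pack2 below 0.1 N and contact force between the fingers and pack3 below 0.1 N and contact force between the fingers and pack4 below 0.1 N), for 0.3 s.
At the end, for the whole second after the job is handed in: All paddles flat (over 0.42 of 0.6 rad); every pack present in the box, at rest; lid seated: centre within 6 mm of the box's, turned within 0.05 rad of it (either way round), origin 33 to 38.5 mm above the box's (36 = seated); box level, box and lid at rest (all of step 1 and x of pack0 in the frame of box between -0.1 and 0.1 m and y of pack0 in the frame of box between -0.07 and 0.07 m and z of pack0 in the frame of box between 0 and 0.044 m and x of pack1 in the frame of box between -0.1 and 0.1 m and y of pack1 in the frame of box between -0.07 and 0.07 m and z of pack1 in the frame of box between 0 and 0.044 m and x of pack2 in the frame of box between -0.1 and 0.1 m and y of pack2 in the frame of box between -0.07 and 0.07 m and z of pack2 in the frame of box between 0 and 0.044 m and x of pack3 in the frame of box between -0.1 and 0.1 m and y of pack3 in the frame of box between -0.07 and 0.07 m and z of pack3 in the frame of box between 0 and 0.044 m and x of pack4 in the frame of box between -0.1 and 0.1 m and y of pack4 in the frame of box between -0.07 and 0.07 m and z of pack4 in the frame of box between 0 and 0.044 m and linear speed of each of pack0, pack1, pack2, pack3, pack4 below 0.03 m/s and horizontal distance between lid and box below 0.006 m and angle between the x axis of lid and the x axis of box, either way round below 0.05 rad and z of lid in the frame of box between 0.033 and 0.0385 m and angle between box's own z axis and vertical below 0.05 rad and linear speed of each of lid, box below 0.02 m/s); the robot touches nothing.
It fails at once if the finger is lifted more than about 80 mm off the switch rail while some switches are off and others still on (value of joint any of key0, key1, key2, key3, key4 above 0.42 rad and value of joint any of key0, key1, key2, key3, key4 below 0.2 rad and height (world z) of the grasp point above 0.14 m).
It fails at once if a pack is taken from its pad (moved over 3 cm) while any switch is still on (value of joint any of key0, key1, key2, key3, key4 below 0.2 rad and distance of any of pack0, pack1, pack2, pack3, pack4 from where it was at the start of the episode above 0.03 m).
It fails at once if a pack is dropped (falls freely from more than about 4 cm) ((contact force between the fingers and pack0 below 0.05 N and linear speed of pack0 above 0.9 m/s) or (contact force between the fingers and pack1 below 0.05 N and linear speed of pack1 above 0.9 m/s) or (contact force between the fingers and pack2 below 0.05 N and linear speed of pack2 above 0.9 m/s) or (contact force between the fingers and pack3 below 0.05 N and linear speed of pack3 above 0.9 m/s) or (contact force between the fingers and pack4 below 0.05 N and linear speed of pack4 above 0.9 m/s)).
It fails at once if plant, stapler or pen cup is shifted over 3 cm or tipped (distance of any of topiary, stapler, pencup from where it was at the start of the episode above 0.03 m or angle between any of topiary, stapler, pencup's own z axis and vertical above 0.4 rad).
Of pack0, pack1, pack2, pack3, pack4 only 3 to 5 are there at a start; the rules pass over those that are not, and their reading is None.
At some moment in a run one of box, lid may be knocked a few centimetres aside while the robot is not near it.
It also fails if it takes over 210 s, if anything falls off the work surface, if the arm or the gripper's body presses on something with over 40 N, if the wrist force passes 120 N, or if a joint passes its speed limit or range.

## Robot

A 6-joint arm with a two-finger parallel gripper is mounted at the origin on the work surface. World frame = base frame: x ahead of the robot, y to its left, z up, the work surface at z = 0. Lengths are in m, angles in degrees, forces in N, time in s.
With the tool pointing down it reaches from about 0.275 to 0.775 m from the base axis. Payload 14.6 kg.
Tool frame: the origin (TCP) lies at the very end of the fingers, on their centre line; the grasp point (between the pads) lies 19 mm behind it; z points along the fingers, y is the line along which they close (so a half turn about z gives the same grasp; the last joint's range is limited). The gripper opens to 85 mm and grips with 20 to 120 N. Pads are 22 mm wide; open, the fingers measure 114 mm over their backs; the gripper's body (76 mm by 85 mm) begins 54 mm behind the grasp point. The pads swing forward as they close: fully open they stand 13 mm farther back than shut.
Start: joints at [-82.007, 15.075, -2.767, 72.158, 0, 81.102], TCP at [0.153, -0.502, 0.231] pointing down, gripper open.
Joint ranges: [-151.79, 151.79], [-50.71, 97.33], [-67.44, 78.34], [-121.81, 120.89], [-77.56, 73.72], [-180, 180]. Speed limits (degrees/s): [108.29, 108.29, 147.25, 159.86, 180, 180].

## Interface

Orientations are given as a 3x3 rotation matrix whose columns are the frame's x, y, z axes.
In Python, from station import * gives the robot as it stands.
- The arm moves only by the tool jog_arm, never from a script. Its argument "commands" is a list of rows, each a list of 7 numbers: the shift along the world's x, y, z scaled (see below), then the turn, a rotation vector about the world's x, y, z scaled (see below), then the closure, from -1 (fully open) to 1 (shut). In form: [[tx, ty, tz, ax, ay, az, gripper], ...]. A call has 1 to 12 rows; each row shifts and turns the commanded pose from where the row before left it; what a row does not reach is not made up. The controller multiplies each number of a shift by 0.04 m and each number of a turn by 6 degrees. A row lasts 1/12 s, in which the tool goes at most 41.7 mm and 7.16 degrees, less where a joint would pass 70% of its speed; a pose out of reach is approached as far as the arm can. A call with a number of a shift or a turn outside -1 to 1 is refused whole. A call with a gripper value outside its range is refused whole. The fingers move at their own pace and stop on an object; the grip force is fixed at half the most. Time passes only in rows, so rows that do not move let the fingers close. It gives the time, the measured TCP pose, the force, the opening and the grip force at its end, in the units of the state.
- read_state(): the state, without advancing time (a new reading comes with each control period).
- snapshot(name): name is "scene" or "side" or "wrist"; returns a dict with "image" (480x640x3 uint8, blue, green, red), "fx", "fy", "cx", "cy" (pixels), "D" ([k1, k2, p1, p2, k3] as OpenCV has them; the pictures are not rectified), "world_from_camera" (4x4, takes a point from camera to world coordinates). Camera axes: x right, y up, looking along -z (the intrinsics and any distortion apply to the point x, -y, -z); pixel columns grow to the right and rows downward; lengths in m; the calibration is good to about 2 mm. A picture is of the moment at which its call begins. There is no depth.
- sign_off(): hands the job in; it is judged then, once.
The state is a dict: "t": time; "q": joint angles; "qd": joint speeds; "joint_efforts": joint torques, N m; "eef_pos": TCP position; "tool_rot": TCP orientation; "wrist_force": force on the tool from outside, world axes, zero at the start; "torque": the same for the moment, N m; "finger_gap": finger opening in m; "grasp_force": force on a finger pad.
Only numpy, scipy, OpenCV 4.12 (cv2) and the standard library are available. Lean on these libraries where they do the work, as an engineer would, in place of code of your own. Each camera call takes 0.05 s, during which the arm holds its last target. There are 200 camera calls.

## Working session

There is one attempt and no reset: what is moved stays moved. The work goes in short steps, Python scripts to look and compute and a tool call to move; the robot and the scene stay as the last step left them, time stands still between calls to the robot, and variables do not carry over. Pictures are saved under pics/ and viewed, at most 14 in all, crops included, and the job is handed in when it is done.

Besides the shell and the picture viewer there is one more tool, called after "Call:" in YAML: its name, and indented under it one key for each argument. jog_arm: Moves the arm, as the interface text tells. Its arguments: {"type":"object","properties":{"commands":{"type":"array"}},"required":["commands"]}

```bash
ls; mkdir -p pics; cat > h.py <<'E'
from station import *
import numpy as np, cv2
def snap(n,f=None):
    s=snapshot(n)
    np.savez('last_'+n+'.npz',**{k:np.array(v) for k,v in s.items()})
    if f: cv2.imwrite('pics/'+f,s['image'])
    return s
def load(n): return dict(np.load('last_'+n+'.npz'))
def w(s,px,z):
    "pixels -> world points at height z"
    K=np.array([[s['fx'],0,s['cx']],[0,s['fy'],s['cy']],[0,0,1]],float)
    p=cv2.undistortPoints(np.array(px,float).reshape(-1,1,2),K,np.array(s['D'],float)).reshape(-1,2)
    T=np.array(s['world_from_camera']); d=np.c_[p[:,0],-p[:,1],-np.ones(len(p))]@T[:3,:3].T
    o=T[:3,3]; return o+d*((np.array(z)-o[2])/d[:,2])[:,None]
def pix(s,P):
    K=np.array([[s['fx'],0,s['cx']],[0,s['fy'],s['cy']],[0,0,1]],float)
    T=np.linalg.inv(np.array(s['world_from_camera'])); c=np.array(P,float).reshape(-1,3)@T[:3,:3].T+T[:3,3]
    return cv2.projectPoints(c*[1,-1,-1],np.zeros(3),np.zeros(3),K,np.array(s['D'],float))[0].reshape(-1,2)
E
python3 -c "
from h import *
for n in ['scene','side','wrist']:
    s=snap(n,n+'0.png'); print(n,np.round(s['world_from_camera'],3).tolist(),s['fx'],s['D'])
print(read_state())"
```

```text
pics
scene [[0.758, -0.491, 0.43, 1.034], [0.652, 0.575, -0.494, -0.58], [-0.005, 0.654, 0.756, 0.958], [0.0, 0.0, 0.0, 1.0]] 492.7273209452401 [-0.05350278  0.          0.          0.          0.        ]
side [[-0.773, 0.309, -0.553, -0.255], [-0.634, -0.4, 0.662, 0.991], [-0.017, 0.863, 0.505, 0.789], [0.0, 0.0, 0.0, 1.0]] 618.76164113677 [-0.1439103  0.         0.         0.         0.       ]
wrist [[0.29, 0.919, 0.266, 0.22], [-0.957, 0.278, 0.079, -0.482], [-0.001, -0.278, 0.961, 0.373], [0.0, 0.0, 0.0, 1.0]] 339.7669070026682 [-0.00547857  0.          0.          0.          0.        ]
{'t': 0.15, 'q': array([-8.20076086e+01,  1.50936354e+01, -2.79560744e+00,  7.21584491e+01,
       -1.60601823e-03,  8.11024450e+01]), 'qd': array([-0.01219093, -0.08465734,  0.23824193, -0.03135847, -0.09594909,
       -0.02969529]), 'joint_efforts': array([ 2.20034039e-03, -6.37826371e+01,  3.84649444e+01,  1.06355560e-02,
       -1.20137406e-04,  6.20085700e-06]), 'eef_pos': array([ 0.15249187, -0.50214219,  0.23092438]), 'tool_rot': array([[ 9.56864582e-01,  2.90534250e-01, -1.43493602e-04],
       [ 2.90534268e-01, -9.56864236e-01,  8.20398202e-04],
       [ 1.01049881e-04, -8.26699791e-04, -9.99999653e-01]]), 'wrist_force': array([-0.37816248,  0.55087928,  0.25085468]), 'torque': array([-0.04259813,  0.03621421,  0.03794483]), 'grasp_force': 0.0, 'finger_gap': 0.08551374695162586}
```

View pics/scene0.png

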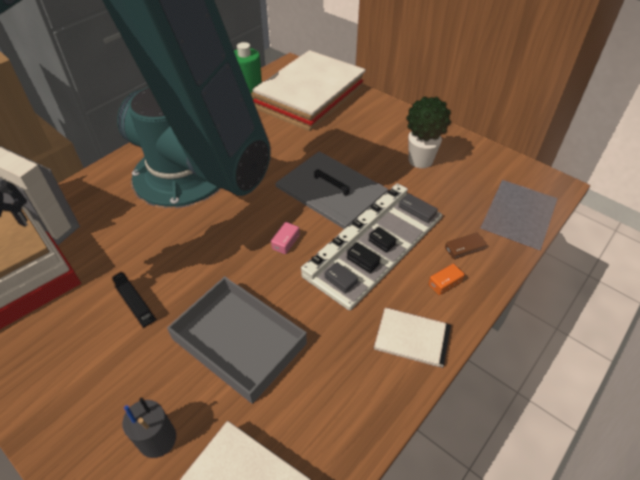

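View pics/side0.png

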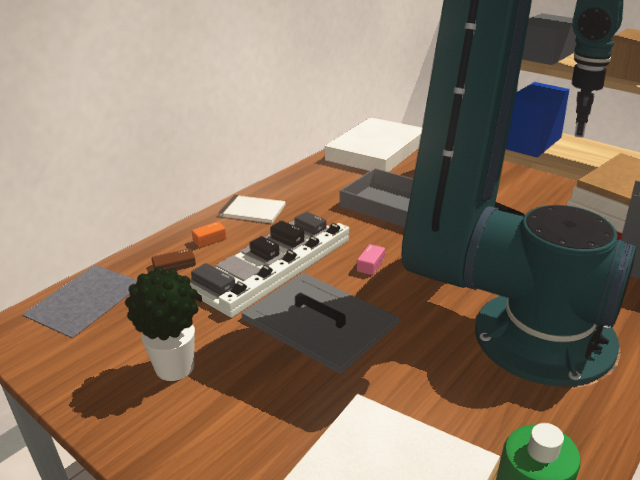

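Scene: box (240,335), lid (335,185), board (372,245) with packs at about (418,208), (382,238), (363,257), (341,277), pad 1 empty. Decoys: pink (285,237), orange (447,278) and brown (465,245), all off the board. I choose the four dark ones on the pads. Next come close crops.

```bash
python3 -c "
from h import *
s=load('scene'); im=s['image']
cv2.imwrite('pics/c1.png',cv2.resize(im[175:310,295:447],None,fx=5,fy=4.4444*1.0,interpolation=cv2.INTER_CUBIC)[:600] if 0 else cv2.resize(im[178:308,290:450],(800,650),interpolation=cv2.INTER_CUBIC)[:600])
cv2.imwrite('pics/c2.png',cv2.resize(im[270:405,155:320],(792,594*1),interpolation=cv2.INTER_CUBIC) if 0 else cv2.resize(im[275:400,160:320],(768,600),interpolation=cv2.INTER_CUBIC))
"
```

```text
(no output)
```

View pics/c1.png

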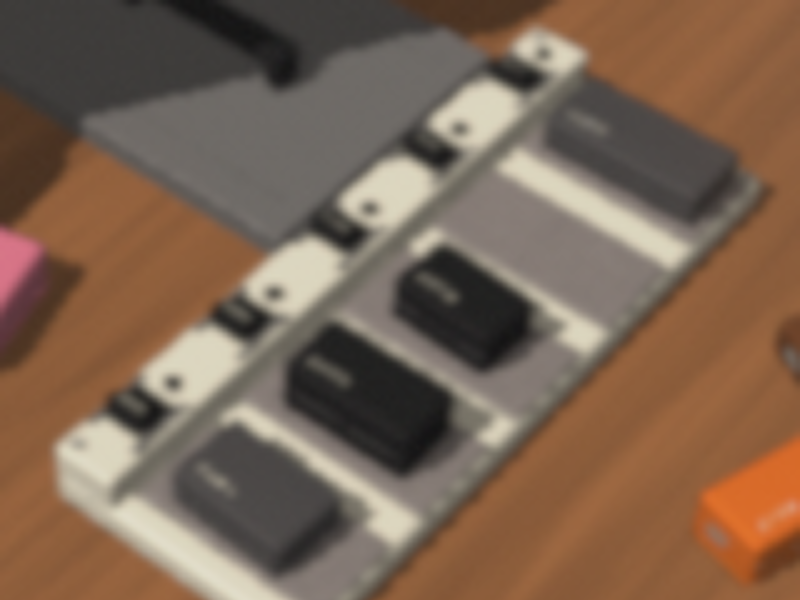

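View pics/c2.png

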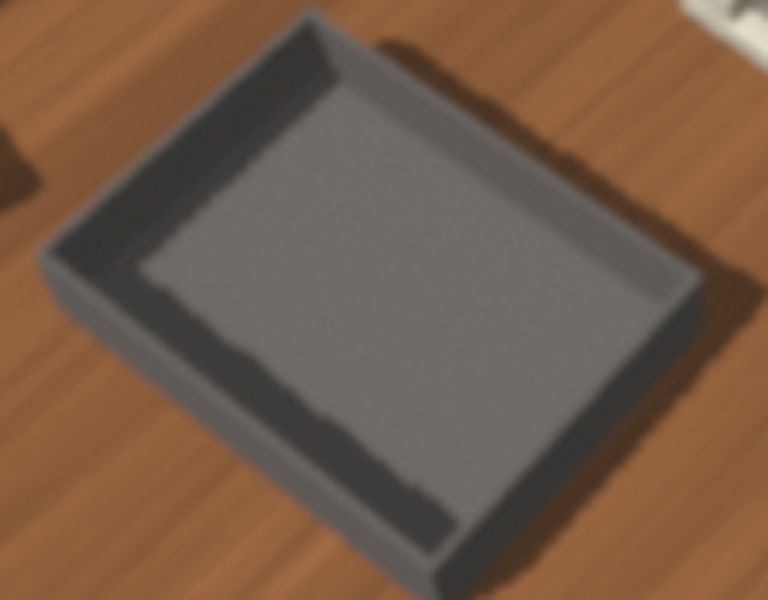

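Crop c1: the rail top corners and four dark packs on pads 0, 2, 3 and 4 are clear. Crop c2: the box rim corners are clear.

```bash
cat >> h.py <<'E'
def fit(local,world):
    "2D rigid fit -> origin, yaw(deg), residuals"
    a=np.array(local,float);b=np.array(world)[:,:2];ca,cb=a.mean(0),b.mean(0)
    H=(a-ca).T@(b-cb);th=np.arctan2(H[0,1]-H[1,0],H[0,0]+H[1,1])
    R=np.array([[np.cos(th),-np.sin(th)],[np.sin(th),np.cos(th)]])
    o=cb-R@ca; return o,np.degrees(th),b-(a@R.T+o)
E
python3 -c "
from h import *
np.set_printoptions(precision=4,suppress=True)
s=load('scene')
c1=lambda L:np.array(L)/5+[290,178]
c2=lambda L:np.array(L)/4.8+[160,275]
rail=w(s,c1([(540,28),(588,60),(58,452),(115,497)]),.04)
B=fit([(-.076,.198),(-.04,.198),(-.076,-.198),(-.04,-.198)],rail);print('board',B)
th=np.radians(B[1]);R=np.array([[np.cos(th),-np.sin(th)],[np.sin(th),np.cos(th)]])
bx=w(s,c2([(310,10),(42,252),(435,573),(703,275)]),.048)
print('box',bx,np.linalg.norm(np.diff(bx,axis=0),axis=1)); print(fit([(-.122,.088),(-.122,-.088),(.122,-.088),(.122,.088)],bx))
for n,q in dict(p0=[(590,78),(738,158),(690,195),(548,128)],p2=[(440,245),(530,305),(485,340),(398,275)],p3=[(330,322),(450,395),(400,437),(288,368)],p4=[(235,422),(338,490),(275,535),(180,462)]).items():
    P=w(s,c1(q),.024+.03)[:,:2]; L=(P-B[0])@R
    print(n,'center',L.mean(0),'len',np.linalg.norm(P[0]-P[1]),np.linalg.norm(P[2]-P[3]),'wid',np.linalg.norm(P[1]-P[2]),np.linalg.norm(P[3]-P[0]))
v=load('side')
ld=w(v,[(243,317),(310,275),(399,320),(340,368)],.014);print('lid',ld,np.linalg.norm(np.diff(ld,axis=0),axis=1))
print('grip ends',w(v,[(297,295),(341,318)],.042))
d=[(285,237),(447,278),(465,245)];print('decoys',w(s,d,.02)); print('stap/plant/cup',w(s,[(133,300),(425,160),(150,440)],.02))
"
```

```text
board (array([0.6127, 0.1398]), np.float64(-0.420074918984504), array([[ 0.0005,  0.0016],
       [-0.0008, -0.0025],
       [-0.0009,  0.0016],
       [ 0.0012, -0.0007]]))
box [[ 0.4199 -0.196   0.048 ]
 [ 0.4292 -0.3672  0.048 ]
 [ 0.6711 -0.358   0.048 ]
 [ 0.6615 -0.1826  0.048 ]] [0.1715 0.242  0.1757]
(array([ 0.5454, -0.2759]), np.float64(2.818555789133627), array([[ 0.0007, -0.0019],
       [ 0.0013,  0.0027],
       [-0.0005, -0.0002],
       [-0.0014, -0.0006]]))
p0 center [0.0214 0.1491] len 0.09225116793054876 0.08335361968135532 wid 0.03946665759740136 0.04663943074316008
p2 center [0.0139 0.0016] len 0.05750425269305948 0.05798988525788202 wid 0.03320177977706439 0.030332602082761582
p3 center [ 0.0129 -0.0752] len 0.0716759235981464 0.06621036118658456 wid 0.03612696761712823 0.03648139603632341
p4 center [ 0.01   -0.1548] len 0.06146956524516612 0.059890746969015494 wid 0.03942128211623869 0.03543956840821363
lid [[0.5042 0.3359 0.014 ]
 [0.4947 0.137  0.014 ]
 [0.2512 0.1497 0.014 ]
 [0.2586 0.3319 0.014 ]] [0.1991 0.2438 0.1824]
grip ends [[0.4418 0.2395 0.042 ]
 [0.3249 0.2437 0.042 ]]
decoys [[0.4233 0.004  0.02  ]
 [0.8071 0.159  0.02  ]
 [0.7877 0.2796 0.02  ]]
stap/plant/cup [[ 0.2883 -0.3688  0.02  ]
 [ 0.5298  0.4992  0.02  ]
 [ 0.5808 -0.5421  0.02  ]]
```

```bash
python3 -c "
from h import *
np.set_printoptions(precision=4,suppress=True)
s=load('scene'); o=np.array([.6127,.1398])
c1=lambda L:np.array(L)/5+[290,178]
P=w(s,c1([(517,70),(430,145),(340,222),(240,312),(133,405)]),.05)[:,:2];print(P-o)
P=w(s,c1([(543,52),(460,128),(370,207),(274,292),(174,382)]),.04)[:,:2];print(P-o)
"
```

```text
[[-0.059   0.1542]
 [-0.0608  0.0772]
 [-0.0628  0.0025]
 [-0.0631 -0.078 ]
 [-0.0646 -0.157 ]]
[[-0.0617  0.1851]
 [-0.0615  0.1068]
 [-0.0629  0.029 ]
 [-0.0639 -0.0495]
 [-0.0642 -0.127 ]]
```

Call:
jog_arm:
  commands:
    - [0,0.5,0.2,0,0,1,1]
    - [0.3,0.8,0.2,0,0,1,1]
    - [0.5,1,0.2,0,0,1,1]
    - [0.7,1,0,0,0,1,1]
    - [0.7,1,0,0,0,1,1]
    - [0.7,1,0,0,0,1,1]
    - [0.7,1,0,0,0,1,1]
    - [0.7,1,0,0,0,1,1]
    - [0.7,1,0,0,0,1,1]
    - [0.7,1,0,0,0,1,1]
    - [0.7,1,0,0,0,1,1]
    - [0.7,1,0,0,0,1,1]

```text
t: 1.15
eef_pos: [0.3985, -0.1044, 0.2547]
tool_rot: [[0.014, 1.0, 0.0], [1.0, -0.014, -0.0], [-0.0, 0.0, -1.0]]
wrist_force: [1.2, -1.9, 0.7]
finger_gap: 0.0002
grasp_force: 0.0
```

Call:
jog_arm:
  commands:
    - [0.33,0.92,0,0,0,1,1]
    - [0.33,0.92,0,0,0,1,1]
    - [0.33,0.92,0,0,0,1,1]
    - [0.33,0.92,0,0,0,1,1]
    - [0.33,0.92,0,0,0,1,1]
    - [0.33,0.92,0,0,0,1,1]
    - [0.33,0.92,0,0,0,1,1]
    - [0.33,0.92,0,0,0,1,1]
    - [0.33,0.92,0,0,0,1,1]
    - [0.33,0.92,0,0,0,1,1]
    - [0.33,0.92,0,0,0,1,1]
    - [0.25,0.92,0,0,0,1,1]

```text
t: 2.15
eef_pos: [0.5535, 0.3371, 0.2541]
tool_rot: [[-0.947, 0.322, -0.0], [0.322, 0.947, -0.0], [0.0, -0.0, -1.0]]
wrist_force: [1.0, -0.6, 1.0]
finger_gap: 0.0001
grasp_force: 0.0
```

Call:
jog_arm:
  commands:
    - [0,0,-0.6,0,0,1,1]
    - [0,0,-0.9,0,0,1,1]
    - [0,0,-0.9,0,0,1,1]
    - [0,0,-0.6,0,0,0.2,1]
    - [0,0,0,0,0,0,1]

```text
t: 2.57
eef_pos: [0.5507, 0.3341, 0.1295]
tool_rot: [[-1.0, -0.003, -0.007], [-0.003, 1.0, -0.003], [0.007, -0.003, -1.0]]
wrist_force: [-1.2, -0.2, 0.2]
finger_gap: 0.0004
grasp_force: 0.0
```

Call:
jog_arm:
  commands:
    - [0,0.1,-0.7,0,0,0,1]
    - [0,0.05,-0.7,0,0,0,1]
    - [0,0,-0.5,0,0,0,1]
    - [0,0,-0.15,0,0,0,1]
    - [0,0,0,0,0,0,1]
    - [0,0,0,0,0,0,1]

```text
t: 3.07
eef_pos: [0.5539, 0.3414, 0.0543]
tool_rot: [[-1.0, -0.001, 0.001], [-0.001, 1.0, 0.001], [-0.001, 0.001, -1.0]]
wrist_force: [-0.4, -0.9, 1.6]
finger_gap: -0.0003
grasp_force: 0.0
```

Call:
jog_arm:
  commands:
    - [0,0,-0.25,0,0,0,1]
    - [0,0,0,0,0,0,1]
    - [0,-0.3,0,0,0,0,1]
    - [0,-0.3,0,0,0,0,1]
    - [0,-0.3,0,0,0,0,1]
    - [0,-0.3,0,0,0,0,1]
    - [0,-0.3,0,0,0,0,1]
    - [0,-0.3,0,0,0,0,1]

```text
t: 3.73
eef_pos: [0.5531, 0.2675, 0.0428]
tool_rot: [[-1.0, -0.001, 0.0], [-0.001, 1.0, -0.0], [-0.0, -0.0, -1.0]]
wrist_force: [-0.4, -0.6, -0.4]
finger_gap: 0.0001
grasp_force: 0.0
```

Call:
jog_arm:
  commands:
    - [0,-0.3,0.03,0,0,0,1]
    - [-0.01,-0.3,0,0,0,0,1]
    - [0,-0.3,0,0,0,0,1]
    - [-0.01,-0.3,0,0,0,0,1]
    - [0,-0.3,0,0,0,0,1]
    - [-0.01,-0.3,0,0,0,0,1]
    - [0,-0.3,0,0,0,0,1]
    - [-0.01,-0.3,0,0,0,0,1]
    - [0,-0.3,0,0,0,0,1]
    - [0,-0.3,0,0,0,0,1]
    - [0,-0.3,0,0,0,0,1]
    - [0,-0.3,0,0,0,0,1]

```text
t: 4.73
eef_pos: [0.5515, 0.1239, 0.0438]
tool_rot: [[-1.0, -0.002, 0.0], [-0.002, 1.0, -0.0], [-0.0, -0.0, -1.0]]
wrist_force: [-0.1, 0.7, 0.5]
finger_gap: -0.0001
grasp_force: 0.3
```

Call:
jog_arm:
  commands:
    - [0,-0.3,0,0,0,0,1]
    - [-0.01,-0.3,0,0,0,0,1]
    - [0,-0.3,0,0,0,0,1]
    - [-0.01,-0.3,0,0,0,0,1]
    - [0,-0.3,0,0,0,0,1]
    - [-0.01,-0.3,0,0,0,0,1]
    - [0,-0.3,0,0,0,0,1]
    - [-0.01,-0.3,0,0,0,0,1]
    - [0,-0.3,0,0,0,0,1]
    - [0,-0.3,0,0,0,0,1]
    - [0,-0.3,0,0,0,0,1]
    - [0,-0.3,0,0,0,0,1]

```text
t: 5.73
eef_pos: [0.55, -0.02, 0.0439]
tool_rot: [[-1.0, -0.002, 0.0], [-0.002, 1.0, -0.0], [-0.0, -0.0, -1.0]]
wrist_force: [-0.0, -0.0, 0.1]
finger_gap: 0.0002
grasp_force: 0.3
```

Call:
jog_arm:
  commands:
    - [0,-0.3,0,0,0,0,1]
    - [0,-0.3,0,0,0,0,1]
    - [0,-0.3,0,0,0,0,1]
    - [0,0,0,0,0,0,1]

```text
t: 6.07
eef_pos: [0.5501, -0.0572, 0.0438]
tool_rot: [[-1.0, 0.0, 0.0], [0.0, 1.0, -0.001], [-0.0, -0.001, -1.0]]
wrist_force: [0.2, 0.0, 1.0]
finger_gap: -0.0001
grasp_force: 0.0
```

```bash
python3 -c "
from h import *
s=snap('side');snap('scene')
a=cv2.resize(s['image'][205:330,170:370],(800,500),interpolation=cv2.INTER_CUBIC)
cv2.imwrite('pics/c3.png',a)"
```

```text
(no output)
```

View pics/c3.png

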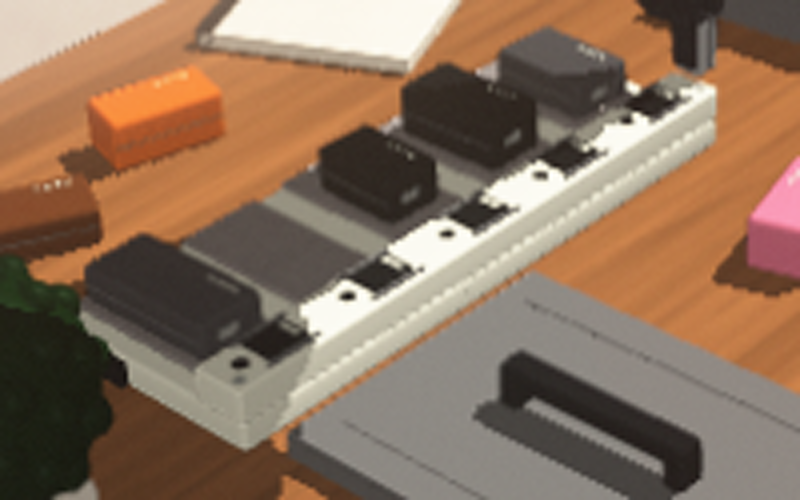

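All five paddles lie flat, at (275,338), (385,272), (480,212), (575,155) and (655,100). I'll rise and look at the packs from the wrist.

Call:
jog_arm:
  commands:
    - [0,0,0.8,0,0,0,-0.46]
    - [0.1,0.4,0.9,0,0,0,-0.46]
    - [0.2,0.8,0.9,0,0,0,-0.46]
    - [0.3,0.9,0.9,0,0,0,-0.46]
    - [0.3,0.9,0.9,0,0,0,-0.46]
    - [0.3,0.9,0.8,0,0,0,-0.46]
    - [0.05,0.9,0,0,0,0,-0.46]
    - [0,0.1,0,0,0,0,-0.46]
    - [0,0,0,0,0,0,-0.46]

```text
t: 6.92
eef_pos: [0.5917, 0.1184, 0.2267]
tool_rot: [[-1.0, -0.005, 0.0], [-0.005, 1.0, 0.0], [-0.0, 0.0, -1.0]]
wrist_force: [-0.3, -0.1, 0.0]
finger_gap: 0.0622
grasp_force: 0.0
```

```bash
python3 -c "
from h import *
s=snap('wrist','w1.png')"
```

```text
(no output)
```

View pics/w1.png

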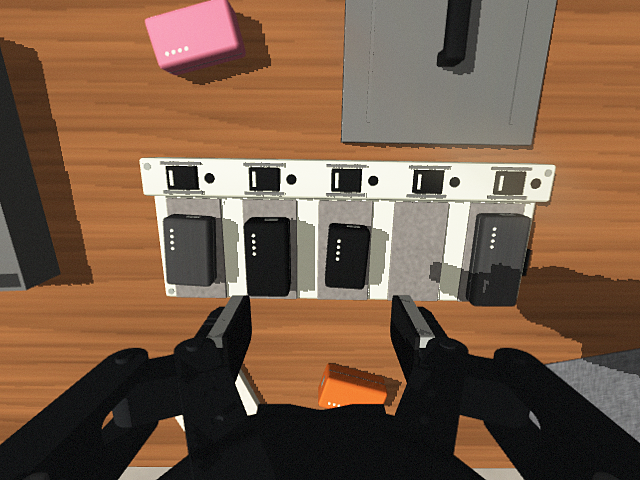

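```bash
python3 -c "
from h import *
np.set_printoptions(precision=4,suppress=True)
s=load('wrist')
r=w(s,[(140,158),(143,195),(556,164),(553,201)],.04);print(r);print(fit([(-.076,-.198),(-.04,-.198),(-.076,.198),(-.04,.198)],r))
for n,z,(x0,x1,y0,y1) in [('p4',.05,(165,214,214,286)),('p3',.058,(245,291,218,296)),('p2',.054,(327,371,222,289)),('p0',.048,(472,529,213,306))]:
    P=w(s,[((x0+x1)/2,y0),((x0+x1)/2,y1),(x0,(y0+y1)/2),(x1,(y0+y1)/2)],z)
    print(n,'len',P[1,0]-P[0,0],'wid',P[3,1]-P[2,1],'c',P.mean(0))
l=w(s,[(342,143),(533,146)],.015);print('lid +x edge',l); print('box edges',w(s,[(22,287),(0,275)],.048))
"
```

```text
[[ 0.53   -0.0509  0.04  ]
 [ 0.5645 -0.0529  0.04  ]
 [ 0.5338  0.3402  0.04  ]
 [ 0.5687  0.3441  0.04  ]]
(array([0.6072, 0.1445]), np.float64(-0.5626020428343943), array([[ 0.0007,  0.0018],
       [-0.0008,  0.0001],
       [ 0.0006, -0.0031],
       [-0.0005,  0.0012]]))
p4 len 0.0735708241764369 wid 0.048014555321400906 c [ 0.6173 -0.0097  0.05  ]
p3 len 0.07858067077400654 wid 0.04412286284562561 c [0.6217 0.0682 0.058 ]
p2 len 0.06815463774150143 wid 0.04268984403064045 c [0.621  0.1462 0.054 ]
p0 len 0.09726987219806738 wid 0.056831902520515454 c [0.6269 0.2976 0.048 ]
lid +x edge [[0.5154 0.1395 0.015 ]
 [0.5173 0.3306 0.015 ]]
box edges [[ 0.6574 -0.1858  0.048 ]
 [ 0.6444 -0.2051  0.048 ]]
```

Call:
jog_arm:
  commands:
    - [0,-0.6,-0.2,0,0,0,-0.46]
    - [0.2,-0.9,-0.5,0,0,0,-0.46]
    - [0.3,-0.9,-0.5,0,0,0,-0.46]
    - [0.1,-0.7,-0.5,0,0,0,-0.46]
    - [0,-0.3,-0.3,0,0,0,-0.46]
    - [0,0,0,0,0,0,-0.46]
    - [0,0,0,0,0,0,-0.46]

```text
t: 7.55
eef_pos: [0.6147, -0.0199, 0.1469]
tool_rot: [[-1.0, 0.001, -0.002], [0.001, 1.0, 0.0], [0.002, 0.0, -1.0]]
wrist_force: [-0.1, -0.2, 0.8]
finger_gap: 0.0624
grasp_force: 0.0
```

Call:
jog_arm:
  commands:
    - [0.25,0.17,-0.6,0,0,0,-0.46]
    - [0,0,-0.8,0,0,0,-0.46]
    - [0,0,-0.8,0,0,0,-0.46]
    - [0,0,-0.5,0,0,0,-0.46]
    - [0,0,-0.2,0,0,0,-0.46]
    - [0,0,0,0,0,0,-0.46]
    - [0,0,0,0,0,0,-0.46]

```text
t: 8.13
eef_pos: [0.6261, -0.0116, 0.0328]
tool_rot: [[-1.0, -0.002, 0.001], [-0.002, 1.0, -0.0], [-0.001, -0.0, -1.0]]
wrist_force: [0.1, 0.1, 0.8]
finger_gap: 0.0621
grasp_force: 0.0
```

Call:
jog_arm:
  commands:
    - [0,0,0,0,0,0,0.5]
    - [0,0,0,0,0,0,1]
    - [0,0,0,0,0,0,1]
    - [0,0,0,0,0,0,1]
    - [0,0,0,0,0,0,1]
    - [0,0,0,0,0,0,1]

```text
t: 8.63
eef_pos: [0.6267, -0.0119, 0.0336]
tool_rot: [[-1.0, -0.002, 0.003], [-0.002, 1.0, -0.0], [-0.003, -0.0, -1.0]]
wrist_force: [-0.2, 0.9, 8.1]
finger_gap: 0.0445
grasp_force: 61.2
```

Call:
jog_arm:
  commands:
    - [0,0,0.3,0,0,0,1]
    - [0,0,0.7,0,0,0,1]
    - [0,0,0.9,0,0,0,1]
    - [0,-0.5,0.9,0,0,0,1]
    - [-0.1,-0.9,0.9,0,0,0.2,1]
    - [-0.1,-0.9,0.5,0,0,0.27,1]
    - [-0.1,-0.9,0,0,0,0,1]
    - [-0.1,-0.9,0,0,0,0,1]
    - [-0.1,-0.9,0,0,0,0,1]
    - [-0.05,-0.9,0,0,0,0,1]
    - [0,-0.8,0,0,0,0,1]
    - [0,-0.5,0,0,0,0,1]

```text
t: 9.63
eef_pos: [0.6038, -0.2966, 0.194]
tool_rot: [[-0.999, -0.049, 0.001], [-0.049, 0.999, -0.001], [-0.001, -0.001, -1.0]]
wrist_force: [1.2, 0.1, -1.0]
finger_gap: 0.0445
grasp_force: 62.0
```

Call:
jog_arm:
  commands:
    - [0,-0.2,0,0,0,0,1]
    - [0,0,0,0,0,0,1]
    - [0,0,0,0,0,0,1]

```text
t: 9.88
eef_pos: [0.6043, -0.3007, 0.1934]
tool_rot: [[-0.999, -0.051, 0.0], [-0.051, 0.999, 0.0], [-0.0, 0.0, -1.0]]
wrist_force: [0.2, 1.4, -2.0]
finger_gap: 0.0444
grasp_force: 62.0
```

```bash
python3 -c "
from h import *
s=snap('wrist','w2.png')"
```

```text
(no output)
```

View pics/w2.png

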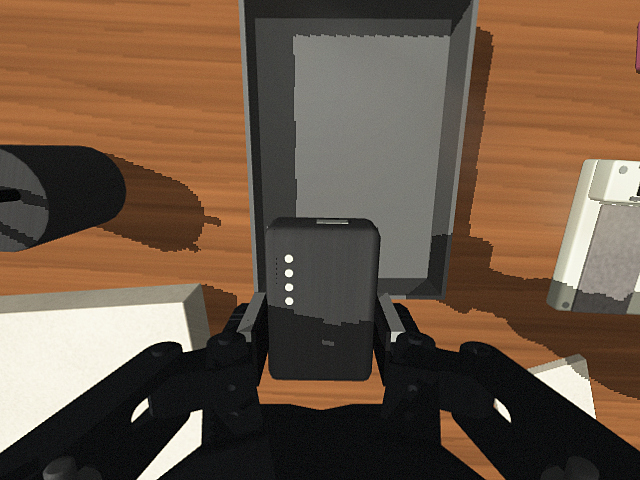

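The pack is held squarely. The box's left rim runs (240,5)-(254,290), the right rim (478,5)-(446,298), and the far rim is at row 298.

```bash
python3 -c "
from h import *
np.set_printoptions(precision=4,suppress=True)
s=load('wrist')
P=w(s,[(240,5),(254,290),(477,5),(446,298),(400,297.5)],.048);print(P)
print('yaws',[np.degrees(np.arctan2((P[j]-P[i])[1],(P[j]-P[i])[0])) for i,j in((0,1),(2,3))])
g=np.array(s['world_from_camera'])@np.array([0,0,0,1]);print(g)
print('pack top',w(s,[(380,225),(267,222),(370,380),(270,378)],.193+.016))
"
```

```text
[[ 0.4358 -0.3681  0.048 ]
 [ 0.6607 -0.3587  0.048 ]
 [ 0.4271 -0.1948  0.048 ]
 [ 0.6599 -0.1824  0.048 ]
 [ 0.6615 -0.2247  0.048 ]]
yaws [np.float64(2.373997829770804), np.float64(3.0536004621955914)]
[ 0.5345 -0.3042  0.3352  1.    ]
pack top [[ 0.5609 -0.2803  0.209 ]
 [ 0.5619 -0.3231  0.209 ]
 [ 0.6299 -0.2779  0.209 ]
 [ 0.6311 -0.3214  0.209 ]]
```

Call:
jog_arm:
  commands:
    - [0.1,-0.26,-0.4,0,0,0,1]
    - [0,0,-0.8,0,0,0,1]
    - [0,0,-0.9,0,0,0,1]
    - [0,0,-0.8,0,0,0,1]
    - [0,0,-0.5,0,0,0,1]
    - [0,0,-0.3,0,0,0,1]
    - [0,0,0,0,0,0,1]
    - [0,0,0,0,0,0,1]

```text
t: 10.6
eef_pos: [0.6085, -0.3103, 0.0452]
tool_rot: [[-0.999, -0.052, -0.0], [-0.052, 0.999, 0.0], [0.0, 0.0, -1.0]]
wrist_force: [-0.6, 0.6, -2.0]
finger_gap: 0.0443
grasp_force: 61.9
```

Call:
jog_arm:
  commands:
    - [0,0,-0.4,0,0,0,1]
    - [0,0,-0.25,0,0,0,1]
    - [0,0,-0.1,0,0,0,1]
    - [0,0,0,0,0,0,1]
    - [0,0,0,0,0,0,1]

```text
t: 11.02
eef_pos: [0.6085, -0.3116, 0.0154]
tool_rot: [[-0.999, -0.051, 0.0], [-0.051, 0.999, -0.0], [-0.0, -0.0, -1.0]]
wrist_force: [0.5, 0.1, -1.2]
finger_gap: 0.0444
grasp_force: 62.0
```

Call:
jog_arm:
  commands:
    - [0,0,0,0,0,0,0.1]
    - [0,0,0,0,0,0,-0.3]
    - [0,0,0,0,0,0,-0.3]
    - [0,0,0,0,0,0,-0.3]

```text
t: 11.35
eef_pos: [0.6085, -0.3119, 0.0153]
tool_rot: [[-0.999, -0.051, 0.001], [-0.051, 0.999, -0.0], [-0.001, -0.0, -1.0]]
wrist_force: [-0.3, 0.3, 0.5]
finger_gap: 0.0555
grasp_force: 0.0
```

Call:
jog_arm:
  commands:
    - [0,0,0.5,0,0,0,-0.3]
    - [0,0,0.8,0,0,0,-0.3]
    - [0,0.2,0.9,0,0,0,-0.4]
    - [0.05,0.8,0.9,0,0,0,-0.4]
    - [0.05,0.95,0.5,0,0,-0.2,-0.4]
    - [0.05,0.95,0.3,0,0,-0.27,-0.4]
    - [0.05,0.95,0,0,0,0,-0.4]
    - [0.05,0.95,0,0,0,0,-0.4]
    - [0.05,0.95,0,0,0,0,-0.4]
    - [0.05,0.95,0,0,0,0,-0.4]
    - [0.05,0.95,0,0,0,0,-0.4]
    - [0.05,0.95,0,0,0,0,-0.4]

```text
t: 12.35
eef_pos: [0.6258, 0.0286, 0.1657]
tool_rot: [[-1.0, -0.001, 0.001], [-0.001, 1.0, -0.0], [-0.001, -0.0, -1.0]]
wrist_force: [1.0, -0.8, -0.9]
finger_gap: 0.06
grasp_force: 0.0
```

Call:
jog_arm:
  commands:
    - [0,0.6,-0.4,0,0,0,-0.4]
    - [0,0.2,-0.6,0,0,0,-0.4]
    - [0,0,-0.4,0,0,0,-0.4]
    - [0,0,0,0,0,0,-0.4]
    - [0,0,0,0,0,0,-0.4]

```text
t: 12.77
eef_pos: [0.6256, 0.0588, 0.1094]
tool_rot: [[-1.0, -0.002, -0.001], [-0.002, 1.0, -0.0], [0.001, -0.0, -1.0]]
wrist_force: [0.0, 0.2, 1.0]
finger_gap: 0.06
grasp_force: 0.0
```

Call:
jog_arm:
  commands:
    - [-0.1,0.16,-0.2,0,0,0,-0.4]
    - [0,0,-0.6,0,0,0,-0.4]
    - [0,0,-0.7,0,0,0,-0.4]
    - [0,0,-0.3,0,0,0,-0.4]
    - [0,0,-0.1,0,0,0,-0.4]
    - [0,0,0,0,0,0,-0.4]
    - [0,0,0,0,0,0,0.5]
    - [0,0,0,0,0,0,1]
    - [0,0,0,0,0,0,1]
    - [0,0,0,0,0,0,1]
    - [0,0,0,0,0,0,1]

```text
t: 13.68
eef_pos: [0.6229, 0.0651, 0.035]
tool_rot: [[-1.0, -0.001, 0.003], [-0.001, 1.0, -0.0], [-0.003, -0.0, -1.0]]
wrist_force: [-0.6, -0.2, 7.3]
finger_gap: 0.0405
grasp_force: 62.2
```

Call:
jog_arm:
  commands:
    - [0,0,0.3,0,0,0,1]
    - [0,0,0.7,0,0,0,1]
    - [0,0,0.9,0,0,0,1]
    - [0,-0.5,0.9,0,0,0,1]
    - [-0.4,-0.9,0.7,0,0,0.2,1]
    - [-0.4,-0.9,0,0,0,0.27,1]
    - [-0.4,-0.9,0,0,0,0,1]
    - [-0.4,-0.9,0,0,0,0,1]
    - [-0.4,-0.9,0,0,0,0,1]
    - [-0.4,-0.9,0,0,0,0,1]
    - [-0.4,-0.9,0,0,0,0,1]
    - [-0.4,-0.9,0,0,0,0,1]

```text
t: 14.68
eef_pos: [0.4952, -0.2394, 0.1705]
tool_rot: [[-0.999, -0.051, 0.001], [-0.051, 0.999, -0.001], [-0.001, -0.001, -1.0]]
wrist_force: [1.0, -1.2, -1.6]
finger_gap: 0.0408
grasp_force: 61.3
```

Call:
jog_arm:
  commands:
    - [-0.2,-0.9,0,0,0,0,1]
    - [0,-0.7,-0.3,0,0,0,1]
    - [0,-0.25,-0.6,0,0,0,1]
    - [0,0,-0.6,0,0,0,1]
    - [0,0,-0.3,0,0,0,1]
    - [0,0,0,0,0,0,1]
    - [0,0,0,0,0,0,1]

```text
t: 15.27
eef_pos: [0.4881, -0.3118, 0.0981]
tool_rot: [[-0.999, -0.051, 0.0], [-0.051, 0.999, -0.0], [-0.0, -0.0, -1.0]]
wrist_force: [-0.0, 0.8, -2.1]
finger_gap: 0.0406
grasp_force: 61.2
```

Call:
jog_arm:
  commands:
    - [0,-0.13,-0.4,0,0,0,1]
    - [0,0,-0.6,0,0,0,1]
    - [0,0,-0.4,0,0,0,1]
    - [0,0,-0.3,0,0,0,1]
    - [0,0,-0.2,0,0,0,1]
    - [0,0,-0.1,0,0,0,1]
    - [0,0,0,0,0,0,1]
    - [0,0,0,0,0,0,1]

```text
t: 15.93
eef_pos: [0.4886, -0.3173, 0.0184]
tool_rot: [[-0.999, -0.051, 0.001], [-0.051, 0.999, -0.001], [-0.001, -0.001, -1.0]]
wrist_force: [0.9, -0.6, -2.4]
finger_gap: 0.0409
grasp_force: 61.3
```

Call:
jog_arm:
  commands:
    - [0,0,0,0,0,0,0.2]
    - [0,0,0,0,0,0,-0.2]
    - [0,0,0,0,0,0,-0.2]
    - [0,0,0,0,0,0,-0.2]

```text
t: 16.27
eef_pos: [0.4884, -0.3172, 0.0179]
tool_rot: [[-0.999, -0.051, 0.001], [-0.051, 0.999, -0.001], [-0.001, -0.001, -1.0]]
wrist_force: [-0.3, -0.6, -0.8]
finger_gap: 0.0509
grasp_force: 0.0
```

Call:
jog_arm:
  commands:
    - [0,0,0.5,0,0,0,-0.2]
    - [0,0,0.8,0,0,0,-0.2]
    - [0,0.2,0.9,0,0,0,-0.4]
    - [0.3,0.8,0.9,0,0,0,-0.4]
    - [0.3,0.95,0.5,0,0,-0.2,-0.4]
    - [0.3,0.95,0.2,0,0,-0.27,-0.4]
    - [0.3,0.95,0,0,0,0,-0.4]
    - [0.3,0.95,0,0,0,0,-0.4]
    - [0.3,0.95,0,0,0,0,-0.4]
    - [0.3,0.95,0,0,0,0,-0.4]
    - [0.3,0.95,0,0,0,0,-0.4]
    - [0.3,0.95,0,0,0,0,-0.4]

```text
t: 17.27
eef_pos: [0.5937, 0.0214, 0.1628]
tool_rot: [[-1.0, -0.002, 0.001], [-0.002, 1.0, -0.0], [-0.001, -0.0, -1.0]]
wrist_force: [0.7, -0.7, 0.1]
finger_gap: 0.0597
grasp_force: 0.0
```

Call:
jog_arm:
  commands:
    - [0.3,0.95,0,0,0,0,-0.4]
    - [0.3,0.95,0,0,0,0,-0.4]
    - [0.05,0.7,-0.3,0,0,0,-0.4]
    - [0,0.4,-0.5,0,0,0,-0.4]
    - [0,0.1,-0.5,0,0,0,-0.4]
    - [0,0,-0.2,0,0,0,-0.4]
    - [0,0,0,0,0,0,-0.4]
    - [0,0,0,0,0,0,-0.4]

```text
t: 17.93
eef_pos: [0.6195, 0.1427, 0.1029]
tool_rot: [[-1.0, -0.001, -0.0], [-0.001, 1.0, -0.0], [0.0, -0.0, -1.0]]
wrist_force: [0.5, -0.6, 0.4]
finger_gap: 0.0599
grasp_force: 0.0
```

Call:
jog_arm:
  commands:
    - [0,0,-0.4,0,0,0,-0.4]
    - [0,0,-0.6,0,0,0,-0.4]
    - [0,0,-0.5,0,0,0,-0.4]
    - [0,0,-0.2,0,0,0,-0.4]
    - [0,0,0,0,0,0,-0.4]
    - [0,0,0,0,0,0,-0.4]
    - [0,0,0,0,0,0,0.5]
    - [0,0,0,0,0,0,1]
    - [0,0,0,0,0,0,1]
    - [0,0,0,0,0,0,1]
    - [0,0,0,0,0,0,1]

```text
t: 18.85
eef_pos: [0.6205, 0.1433, 0.0363]
tool_rot: [[-1.0, -0.001, 0.003], [-0.001, 1.0, 0.0], [-0.003, 0.0, -1.0]]
wrist_force: [-1.8, -1.3, 9.1]
finger_gap: 0.0387
grasp_force: 60.4
```

Call:
jog_arm:
  commands:
    - [0,0,0.3,0,0,0,1]
    - [0,0,0.7,0,0,0,1]
    - [0,0,0.9,0,0,0,1]
    - [0,-0.5,0.9,0,0,0,1]
    - [-0.1,-0.9,0.7,0,0,0.2,1]
    - [-0.1,-0.9,0.3,0,0,0.27,1]
    - [-0.1,-0.9,0,0,0,0,1]
    - [-0.1,-0.9,0,0,0,0,1]
    - [-0.05,-0.9,0,0,0,0,1]
    - [0,-0.9,0,0,0,0,1]
    - [0,-0.9,0,0,0,0,1]
    - [0,-0.9,0,0,0,0,1]

```text
t: 19.85
eef_pos: [0.6016, -0.1632, 0.1851]
tool_rot: [[-0.999, -0.051, 0.001], [-0.051, 0.999, -0.001], [-0.001, -0.001, -1.0]]
wrist_force: [0.6, 0.4, -0.8]
finger_gap: 0.0387
grasp_force: 60.4
```

Call:
jog_arm:
  commands:
    - [0,-0.9,0,0,0,0,1]
    - [0,-0.6,0,0,0,0,1]
    - [0,-0.15,0,0,0,0,1]
    - [0,0,0,0,0,0,1]
    - [0,0,0,0,0,0,1]

```text
t: 20.27
eef_pos: [0.6018, -0.227, 0.1843]
tool_rot: [[-0.999, -0.05, 0.0], [-0.05, 0.999, 0.0], [-0.0, 0.0, -1.0]]
wrist_force: [-0.1, -0.1, -0.2]
finger_gap: 0.0388
grasp_force: 60.3
```

```bash
python3 -c "
from h import *
s=snap('wrist','w3.png')"
```

```text
(no output)
```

View pics/w3.png

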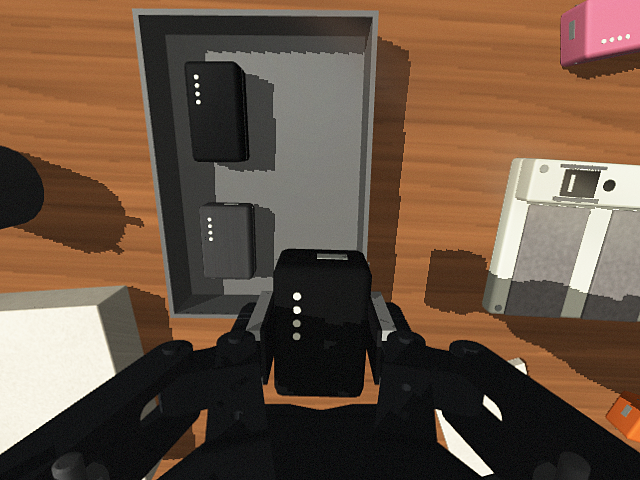

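Both packs sit in the box. Its rim corners are (134,10), (378,12) and (172,317). Refitting the box.

```bash
python3 -c "
from h import *
np.set_printoptions(precision=4,suppress=True)
s=load('wrist')
P=w(s,[(134,10),(378,12),(172,317)],.048);print(P)
print(fit([(-.122,-.088),(-.122,.088),(.122,-.088)],P))
print('held',w(s,[(280,258),(365,258),(275,390),(363,390)],.184+.018).mean(0))
print('packs',w(s,[(185,63),(245,160)],.038),w(s,[(202,204),(256,278)],.03))
"
```

```text
[[ 0.443  -0.3678  0.048 ]
 [ 0.4359 -0.1942  0.048 ]
 [ 0.6844 -0.3578  0.048 ]]
(array([ 0.5605, -0.2756]), np.float64(2.4142103849349543), array([[ 0.0007,  0.0008],
       [ 0.001 , -0.0014],
       [-0.0017,  0.0006]]))
held [ 0.602 -0.227  0.202]
packs [[ 0.4735 -0.3372  0.038 ]
 [ 0.5434 -0.2921  0.038 ]] [[ 0.5829 -0.3319  0.03  ]
 [ 0.6499 -0.2848  0.03  ]]
```

The box, with its packs, has been knocked about 18 mm along +x. Using the new pose.

Call:
jog_arm:
  commands:
    - [0.24,-0.1,-0.3,0,0,0,1]
    - [0.24,-0.1,-0.8,0,0,0,1]
    - [0,0,-0.9,0,0,0,1]
    - [0,0,-0.7,0,0,0,1]
    - [0,0,-0.4,0,0,0,1]
    - [0,0,-0.2,0,0,0,1]
    - [0,0,0,0,0,0,1]
    - [0,0,0,0,0,0,1]

```text
t: 20.98
eef_pos: [0.6215, -0.235, 0.0523]
tool_rot: [[-0.999, -0.052, 0.0], [-0.052, 0.999, -0.0], [-0.0, -0.0, -1.0]]
wrist_force: [-0.1, -0.7, 0.4]
finger_gap: 0.0389
grasp_force: 60.3
```

Call:
jog_arm:
  commands:
    - [0,0,-0.4,0,0,0,1]
    - [0,0,-0.3,0,0,0,1]
    - [0,0,-0.14,0,0,0,1]
    - [0,0,0,0,0,0,1]
    - [0,0,0,0,0,0,1]

```text
t: 21.4
eef_pos: [0.6215, -0.2356, 0.0193]
tool_rot: [[-0.999, -0.051, 0.001], [-0.051, 0.999, -0.001], [-0.001, -0.001, -1.0]]
wrist_force: [0.2, 0.5, -1.6]
finger_gap: 0.0391
grasp_force: 60.3
```

Call:
jog_arm:
  commands:
    - [0,0,0,0,0,0,0.2]
    - [0,0,0,0,0,0,-0.2]
    - [0,0,0,0,0,0,-0.2]
    - [0,0,0,0,0,0,-0.2]

```text
t: 21.73
eef_pos: [0.6213, -0.2355, 0.0188]
tool_rot: [[-0.999, -0.051, 0.001], [-0.051, 0.999, -0.0], [-0.001, -0.0, -1.0]]
wrist_force: [0.6, -0.6, -0.5]
finger_gap: 0.0509
grasp_force: 0.0
```

Call:
jog_arm:
  commands:
    - [0,0,0.5,0,0,0,-0.2]
    - [0,0,0.8,0,0,0,-0.2]
    - [0,0.2,0.9,0,0,0,-0.4]
    - [0,0.8,0.9,0,0,0,-0.4]
    - [0,0.95,0.5,0,0,-0.2,-0.4]
    - [0,0.95,0.2,0,0,-0.27,-0.4]
    - [0,0.95,0,0,0,0,-0.4]
    - [0,0.95,0,0,0,0,-0.4]
    - [0,0.95,0,0,0,0,-0.4]
    - [0,0.95,0,0,0,0,-0.4]
    - [0,0.95,0,0,0,0,-0.4]
    - [0,0.95,0,0,0,0,-0.4]

```text
t: 22.73
eef_pos: [0.6207, 0.105, 0.1652]
tool_rot: [[-1.0, -0.001, 0.0], [-0.001, 1.0, 0.0], [-0.0, 0.0, -1.0]]
wrist_force: [1.1, 0.7, 0.2]
finger_gap: 0.0597
grasp_force: 0.0
```

Call:
jog_arm:
  commands:
    - [0,0.95,0,0,0,0,-0.4]
    - [0,0.95,0,0,0,0,-0.4]
    - [0,0.95,0,0,0,0,-0.4]
    - [0,0.7,-0.3,0,0,0,-0.4]
    - [0,0.3,-0.5,0,0,0,-0.4]
    - [0,0,-0.5,0,0,0,-0.4]
    - [0,0,-0.2,0,0,0,-0.4]
    - [0,0,0,0,0,0,-0.4]
    - [0,0,0,0,0,0,-0.4]

```text
t: 23.48
eef_pos: [0.6211, 0.2567, 0.1054]
tool_rot: [[-1.0, -0.001, -0.0], [-0.001, 1.0, -0.0], [0.0, -0.0, -1.0]]
wrist_force: [-0.8, 0.4, 0.7]
finger_gap: 0.06
grasp_force: 0.0
```

Call:
jog_arm:
  commands:
    - [0.15,0.5,0,0,0,0,-0.5]
    - [0,0.56,0,0,0,0,-0.5]
    - [0,0,-0.4,0,0,0,-0.5]
    - [0,0,-0.6,0,0,0,-0.5]
    - [0,0,-0.5,0,0,0,-0.5]
    - [0,0,-0.3,0,0,0,-0.5]
    - [0,0,0,0,0,0,-0.5]
    - [0,0,0,0,0,0,-0.5]
    - [0,0,0,0,0,0,0.5]
    - [0,0,0,0,0,0,1]
    - [0,0,0,0,0,0,1]
    - [0,0,0,0,0,0,1]

```text
t: 24.48
eef_pos: [0.6281, 0.2996, 0.035]
tool_rot: [[-1.0, -0.001, 0.003], [-0.001, 1.0, 0.001], [-0.003, 0.001, -1.0]]
wrist_force: [-0.3, -2.1, 7.0]
finger_gap: 0.0446
grasp_force: 62.0
```

Call:
jog_arm:
  commands:
    - [0,0,0.3,0,0,0,1]
    - [0,0,0.7,0,0,0,1]
    - [0,0,0.9,0,0,0,1]
    - [0,-0.5,0.9,0,0,0,1]
    - [-0.25,-0.9,0.9,0,0,0.2,1]
    - [-0.25,-0.9,0.5,0,0,0.2,1]
    - [-0.25,-0.9,0,0,0,0,1]
    - [-0.25,-0.9,0,0,0,0,1]
    - [-0.25,-0.9,0,0,0,0,1]
    - [-0.25,-0.9,0,0,0,0,1]
    - [-0.25,-0.9,0,0,0,0,1]
    - [-0.25,-0.9,0,0,0,0,1]

```text
t: 25.48
eef_pos: [0.5485, -0.0024, 0.1947]
tool_rot: [[-0.999, -0.044, 0.002], [-0.044, 0.999, -0.0], [-0.002, -0.0, -1.0]]
wrist_force: [1.2, -0.0, -2.8]
finger_gap: 0.0444
grasp_force: 61.8
```

Call:
jog_arm:
  commands:
    - [-0.25,-0.9,0,0,0,0,1]
    - [-0.25,-0.9,0,0,0,0,1]
    - [-0.25,-0.9,0,0,0,0,1]
    - [-0.25,-0.9,0,0,0,0,1]
    - [-0.1,-0.9,0,0,0,0,1]
    - [0,-0.8,0,0,0,0,1]
    - [0,-0.3,0,0,0,0,1]
    - [0,0,0,0,0,0,1]
    - [0,0,0,0,0,0,1]

```text
t: 26.23
eef_pos: [0.5051, -0.2248, 0.1939]
tool_rot: [[-0.999, -0.042, 0.001], [-0.042, 0.999, -0.0], [-0.001, -0.0, -1.0]]
wrist_force: [-0.4, 0.8, -2.7]
finger_gap: 0.0442
grasp_force: 61.8
```

```bash
python3 -c "
from h import *
s=snap('wrist','w4.png');t=snap('scene')"
```

```text
(no output)
```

View pics/w4.png

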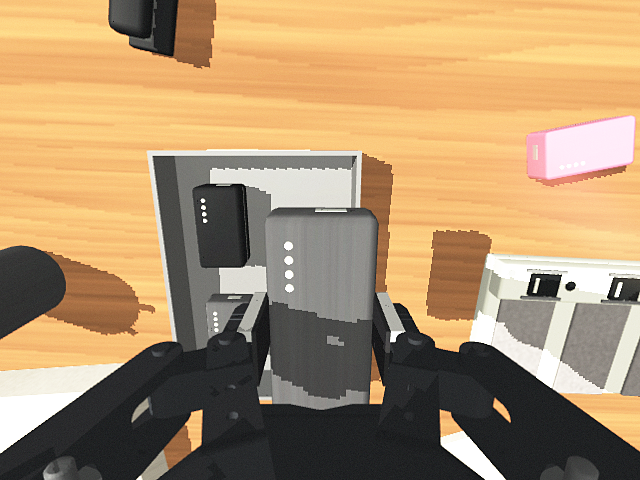

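The box rim's near corners are (148,151) and (361,151). The lighting has changed, and pack 1 is held squarely.

```bash
python3 -c "
from h import *
np.set_printoptions(precision=4,suppress=True)
s=load('wrist')
P=w(s,[(148,151),(361,151),(174,345)],.048);print(P,np.linalg.norm(P[0]-P[1]))
print(fit([(-.122,-.088),(-.122,.088)],P[:2]),np.degrees(np.arctan2(*(P[2]-P[0])[1::-1])))
print('held front/side',w(s,[(270,212),(376,212)],.194+.012),'p2',w(s,[(195,186),(246,266)],.038).mean(0))
"
```

```text
[[ 0.4422 -0.3683  0.048 ]
 [ 0.4351 -0.1947  0.048 ]
 [ 0.6217 -0.3612  0.048 ]] 0.17380232925801972
(array([ 0.5606, -0.2765]), np.float64(2.3305631492246617), array([[-0.    ,  0.0011],
       [ 0.    , -0.0011]])) 2.291417654774218
held front/side [[ 0.4593 -0.2462  0.206 ]
 [ 0.4576 -0.2054  0.206 ]] p2 [ 0.506  -0.3139  0.038 ]
```

Call:
jog_arm:
  commands:
    - [0,-0.2,-0.3,0,0,0,1]
    - [0,-0.18,-0.8,0,0,0,1]
    - [0,0,-0.9,0,0,0,1]
    - [0,0,-0.8,0,0,0,1]
    - [0,0,-0.5,0,0,0,1]
    - [0,0,-0.2,0,0,0,1]
    - [0,0,0,0,0,0,1]
    - [0,0,0,0,0,0,1]

```text
t: 27.0
eef_pos: [0.5057, -0.2395, 0.0544]
tool_rot: [[-0.999, -0.045, 0.001], [-0.045, 0.999, -0.0], [-0.001, -0.0, -1.0]]
wrist_force: [0.1, 0.3, -0.9]
finger_gap: 0.0441
grasp_force: 61.8
```

Call:
jog_arm:
  commands:
    - [0,0,-0.4,0,0,0,1]
    - [0,0,-0.3,0,0,0,1]
    - [0,0,-0.18,0,0,0,1]
    - [0,0,0,0,0,0,1]
    - [0,0,0,0,0,0,1]

```text
t: 27.42
eef_pos: [0.5056, -0.2401, 0.0192]
tool_rot: [[-0.999, -0.044, 0.001], [-0.044, 0.999, -0.001], [-0.001, -0.001, -1.0]]
wrist_force: [0.4, 0.6, -1.9]
finger_gap: 0.0444
grasp_force: 61.8
```

Call:
jog_arm:
  commands:
    - [0,0,0,0,0,0,0.1]
    - [0,0,0,0,0,0,-0.3]
    - [0,0,0,0,0,0,-0.3]
    - [0,0,0,0,0,0,-0.3]
    - [0,0,0,0,0,0,-0.3]

```text
t: 27.83
eef_pos: [0.5053, -0.2401, 0.0185]
tool_rot: [[-0.999, -0.043, 0.0], [-0.043, 0.999, -0.0], [-0.0, -0.0, -1.0]]
wrist_force: [1.3, -0.4, -0.4]
finger_gap: 0.0556
grasp_force: 0.0
```

Call:
jog_arm:
  commands:
    - [0,0,0.5,0,0,0,-0.3]
    - [0,0,0.8,0,0,0,-0.3]
    - [0,0.2,0.9,0,0,0,-0.3]
    - [-0.1,0.8,0.9,0,0,0,-0.3]
    - [-0.1,0.9,0.9,0,0,-0.2,-0.3]
    - [-0.1,0.9,0.9,0,0,-0.2,-0.3]
    - [-0.1,0.9,0.8,0,0,0,-0.3]
    - [-0.1,0.9,0.5,0,0,0,-0.3]
    - [-0.1,0.9,0,0,0,0,-0.3]
    - [-0.1,0.9,0,0,0,0,-0.3]
    - [-0.1,0.9,0,0,0,0,-0.3]
    - [-0.1,0.9,0,0,0,0,-0.3]

```text
t: 28.83
eef_pos: [0.4711, 0.067, 0.2439]
tool_rot: [[-1.0, -0.001, 0.001], [-0.001, 1.0, 0.0], [-0.001, 0.0, -1.0]]
wrist_force: [0.9, -0.4, -0.0]
finger_gap: 0.0557
grasp_force: 0.0
```

Call:
jog_arm:
  commands:
    - [-0.1,0.9,0,0,0,0,-0.3]
    - [-0.1,0.9,0,0,0,0,-0.3]
    - [-0.1,0.9,0,0,0,0,-0.3]
    - [-0.1,0.7,0,0,0,0,-0.3]
    - [0,0.4,0,0,0,0,-0.3]
    - [0,0,0,0,0,0,-0.3]
    - [0,0,0,0,0,0,-0.3]
    - [0,0,0,0,0,0,-0.3]

```text
t: 29.5
eef_pos: [0.4557, 0.217, 0.2436]
tool_rot: [[-1.0, -0.002, -0.0], [-0.002, 1.0, -0.0], [0.0, -0.0, -1.0]]
wrist_force: [0.4, 0.3, -0.1]
finger_gap: 0.0557
grasp_force: 0.0
```

```bash
python3 -c "
from h import *
s=snap('wrist','w5.png')"
```

```text
(no output)
```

View pics/w5.png

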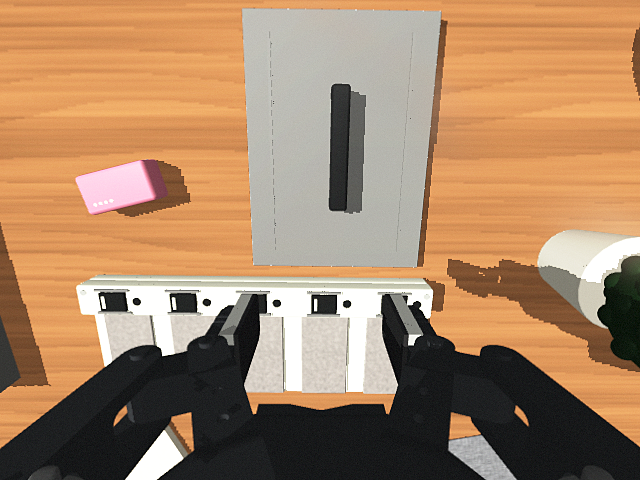

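The lid corners are (243,10), (440,10), (418,267) and (253,266). The grip runs from (341,84) to (339,211).

```bash
python3 -c "
from h import *
np.set_printoptions(precision=4,suppress=True)
s=load('wrist')
P=w(s,[(243,10),(440,10),(418,267),(253,266)],.016);print(P)
print(fit([(-.129,-.095),(-.129,.095),(.129,.095),(.129,-.095)],P))
G=w(s,[(340.5,84),(339,211)],.042);print('grip',G,G.mean(0))
r=w(s,[(77,285),(432,283)],.04);print('rail front corners',r)
"
```

```text
[[0.2589 0.1436 0.016 ]
 [0.2587 0.3298 0.016 ]
 [0.5156 0.3292 0.016 ]
 [0.5145 0.1393 0.016 ]]
(array([0.3869, 0.2355]), np.float64(-0.4048396002481882), array([[ 0.0016,  0.0022],
       [ 0.0001, -0.0016],
       [-0.001 , -0.0004],
       [-0.0008, -0.0002]]))
grip [[0.3274 0.2354 0.042 ]
 [0.4461 0.2358 0.042 ]] [0.3867 0.2356 0.042 ]
rail front corners [[ 0.5283 -0.0499  0.04  ]
 [ 0.5257  0.3387  0.04  ]]
```

Call:
jog_arm:
  commands:
    - [-0.5,0.2,-0.3,0,0,0,-0.2]
    - [-0.7,0.2,-0.7,0,0,0,-0.2]
    - [-0.5,0.06,-0.9,0,0,0,-0.2]
    - [-0.02,0,-0.9,0,0,0,-0.2]
    - [0,0,-0.8,0,0,0,-0.2]
    - [0,0,-0.5,0,0,0,-0.2]
    - [0,0,0,0,0,0,-0.2]
    - [0,0,0,0,0,0,-0.2]

```text
t: 30.22
eef_pos: [0.3868, 0.235, 0.0797]
tool_rot: [[-1.0, -0.0, -0.001], [-0.0, 1.0, -0.001], [0.001, -0.001, -1.0]]
wrist_force: [0.2, 0.2, 0.0]
finger_gap: 0.051
grasp_force: 0.0
```

Call:
jog_arm:
  commands:
    - [0,0,-0.5,0,0,0,-0.2]
    - [0,0,-0.5,0,0,0,-0.2]
    - [0,0,-0.32,0,0,0,-0.2]
    - [0,0,0,0,0,0,-0.2]
    - [0,0,0,0,0,0,0.4]
    - [0,0,0,0,0,0,0.8]
    - [0,0,0,0,0,0,1]
    - [0,0,0,0,0,0,1]
    - [0,0,0,0,0,0,1]
    - [0,0,0,0,0,0,1]

```text
t: 31.05
eef_pos: [0.388, 0.2361, 0.0284]
tool_rot: [[-1.0, -0.001, 0.003], [-0.001, 1.0, 0.001], [-0.003, 0.001, -1.0]]
wrist_force: [-1.3, -2.6, 14.0]
finger_gap: 0.0165
grasp_force: 58.8
```

Call:
jog_arm:
  commands:
    - [0,0,0.3,0,0,0,1]
    - [0,0,0.6,0,0,0,1]
    - [0,0,0.8,0,0,0,1]
    - [0,0,0.9,0,0,0,1]
    - [0.15,-0.4,0.6,0,0,0,1]
    - [0.3,-0.8,0.3,0,0,0.2,1]
    - [0.3,-0.8,0,0,0,0.22,1]
    - [0.3,-0.8,0,0,0,0,1]
    - [0.3,-0.8,0,0,0,0,1]
    - [0.3,-0.8,0,0,0,0,1]
    - [0.3,-0.8,0,0,0,0,1]
    - [0.3,-0.8,0,0,0,0,1]

```text
t: 32.05
eef_pos: [0.4771, -0.006, 0.1677]
tool_rot: [[-0.999, -0.045, 0.001], [-0.045, 0.999, -0.0], [-0.001, -0.0, -1.0]]
wrist_force: [1.8, 0.2, -4.5]
finger_gap: 0.0159
grasp_force: 60.3
```

Call:
jog_arm:
  commands:
    - [0.3,-0.8,0,0,0,0,1]
    - [0.3,-0.8,0,0,0,0,1]
    - [0.3,-0.8,0,0,0,0,1]
    - [0.3,-0.8,0,0,0,0,1]
    - [0.3,-0.8,0,0,0,0,1]
    - [0,0,0,0,0,0,1]
    - [0,0,0,0,0,0,1]
    - [0,0,0,0,0,0,1]

```text
t: 32.72
eef_pos: [0.5365, -0.1639, 0.1671]
tool_rot: [[-0.999, -0.045, -0.0], [-0.045, 0.999, 0.0], [0.0, 0.0, -1.0]]
wrist_force: [-0.1, 0.4, -4.6]
finger_gap: 0.0167
grasp_force: 60.4
```

```bash
python3 -c "
from h import *
s=snap('scene')
cv2.imwrite('pics/c6.png',cv2.resize(s['image'][240:400,150:350],(750,600),interpolation=cv2.INTER_CUBIC))"
```

```text
(no output)
```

View pics/c6.png

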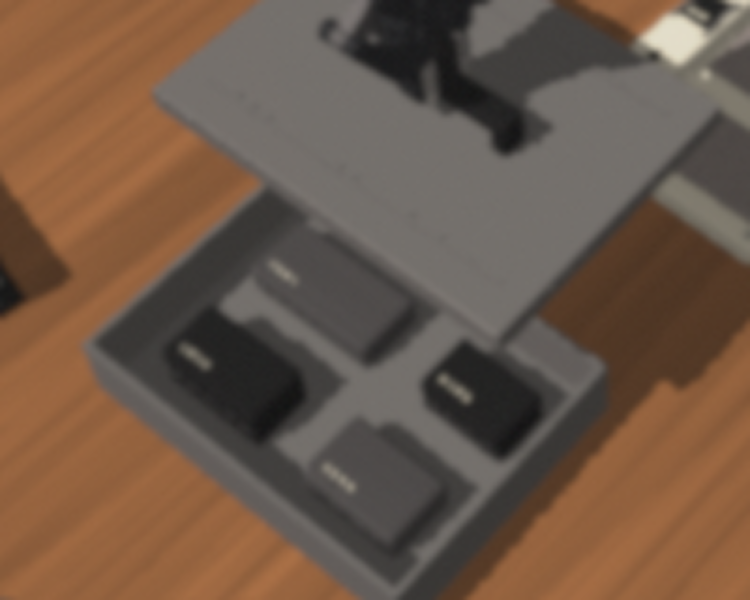

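All four packs lie inside. The box rim corners are (88,347), (398,593) and (607,368), and the lid corners (155,93), (500,338) and (722,112).

```bash
python3 -c "
from h import *
np.set_printoptions(precision=4,suppress=True)
s=load('scene');c=lambda L:np.array(L)/3.75+[150,240]
print('box',fit([(-.122,-.088),(.122,-.088),(.122,.088)],w(s,c([(88,347),(398,593),(607,368)]),.048)))
print('lid',fit([(-.129,-.095),(.129,-.095),(.129,.095)],w(s,c([(155,93),(500,338),(722,112)]),.1547)))
print(read_state()['eef_pos'])
"
```

```text
box (array([ 0.5618, -0.276 ]), np.float64(2.3990001110220867), array([[ 0.0032,  0.0006],
       [-0.0027,  0.0023],
       [-0.0005, -0.0029]]))
lid (array([ 0.5384, -0.1658]), np.float64(1.9364816498975028), array([[ 0.002 ,  0.0004],
       [-0.0016,  0.0024],
       [-0.0004, -0.0028]]))
[ 0.5365 -0.1635  0.1671]
```

Call:
jog_arm:
  commands:
    - [0.1,-0.5,0,0,0,0,1]
    - [0.2,-0.8,0,0,0,0,1]
    - [0.2,-0.8,0,0,0,0,1]
    - [0.11,-0.5,-0.3,0,0,0,1]
    - [0,-0.18,-0.6,0,0,0,1]
    - [0,0,-0.5,0,0,0,1]
    - [0,0,-0.3,0,0,0,1]
    - [0,0,0,0,0,0,1]
    - [0,0,0,0,0,0,1]
    - [0,0,0,0,0,0,1]

```text
t: 33.6
eef_pos: [0.5618, -0.2749, 0.1001]
tool_rot: [[-0.999, -0.047, 0.001], [-0.047, 0.999, -0.001], [-0.001, -0.001, -1.0]]
wrist_force: [0.3, 0.1, -3.1]
finger_gap: 0.0164
grasp_force: 60.5
```

Call:
jog_arm:
  commands:
    - [0,0,-0.3,0,0,0,1]
    - [0,0,-0.2,0,0,0,1]
    - [0,0,-0.1,0,0,0,1]
    - [0,0,-0.1,0,0,0,1]
    - [0,0,-0.05,0,0,0,1]
    - [0,0,0,0,0,0,1]

```text
t: 34.1
eef_pos: [0.5612, -0.2753, 0.0686]
tool_rot: [[-0.999, -0.046, -0.0], [-0.046, 0.999, 0.0], [0.0, 0.0, -1.0]]
wrist_force: [0.4, 0.7, -3.7]
finger_gap: 0.0161
grasp_force: 60.5
```

Call:
jog_arm:
  commands:
    - [0,0,-0.05,0,0,0,1]
    - [0,0,-0.04,0,0,0,1]
    - [0,0,0,0,0,0,1]
    - [0,0,0,0,0,0,1]

```text
t: 34.43
eef_pos: [0.5613, -0.2754, 0.0652]
tool_rot: [[-0.999, -0.045, 0.0], [-0.045, 0.999, 0.0], [-0.0, 0.0, -1.0]]
wrist_force: [-0.0, 0.5, -4.1]
finger_gap: 0.0163
grasp_force: 60.5
```

Call:
jog_arm:
  commands:
    - [0,0,-0.03,0,0,0,1]
    - [0,0,0,0,0,0,1]
    - [0,0,0,0,0,0,0.6]
    - [0,0,0,0,0,0,0.2]
    - [0,0,0,0,0,0,-0.2]
    - [0,0,0,0,0,0,-0.2]
    - [0,0,0,0,0,0,-0.2]

```text
t: 35.02
eef_pos: [0.5614, -0.2755, 0.064]
tool_rot: [[-0.999, -0.046, 0.0], [-0.046, 0.999, -0.0], [-0.0, -0.0, -1.0]]
wrist_force: [-1.4, -0.3, -0.1]
finger_gap: 0.0514
grasp_force: 0.0
```

Call:
jog_arm:
  commands:
    - [0,0,0.4,0,0,0,-0.2]
    - [0,0,0.8,0,0,0,-0.2]
    - [0,0.2,0.9,0,0,0,-0.2]
    - [0,0.6,0.9,0,0,0,-0.2]
    - [0,0.9,0.8,0,0,0,-0.2]
    - [0,0.9,0.5,0,0,0,-0.2]
    - [0,0.9,0,0,0,0,-0.2]
    - [0,0.9,0,0,0,0,-0.2]
    - [0,0,0,0,0,0,-0.2]
    - [0,0,0,0,0,0,-0.2]

```text
t: 35.85
eef_pos: [0.5613, -0.1036, 0.2307]
tool_rot: [[-0.999, -0.048, 0.0], [-0.048, 0.999, -0.0], [-0.0, -0.0, -1.0]]
wrist_force: [0.4, -0.2, -0.1]
finger_gap: 0.0511
grasp_force: 0.0
```

```bash
python3 -c "
from h import *
s=snap('scene','scene9.png');t=snap('side')
cv2.imwrite('pics/c7.png',cv2.resize(s['image'][240:400,150:350],(750,600),interpolation=cv2.INTER_CUBIC))"
```

```text
(no output)
```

View pics/c7.png

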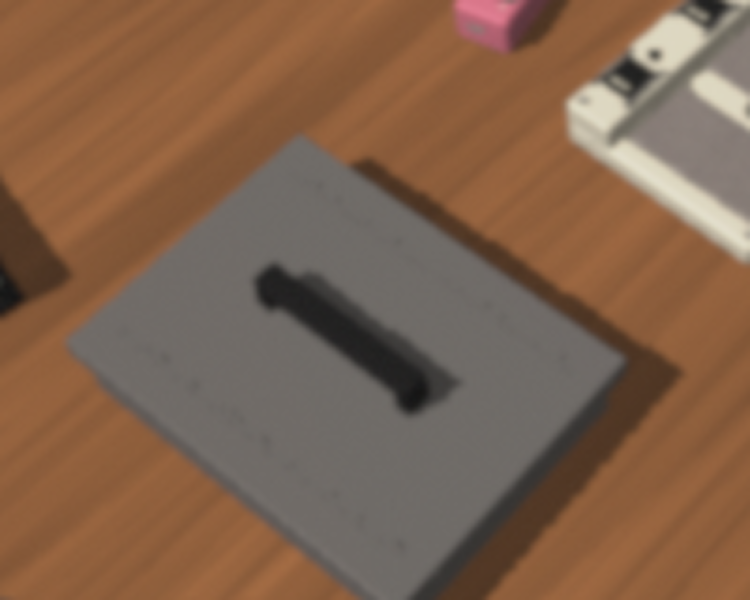

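View pics/scene9.png

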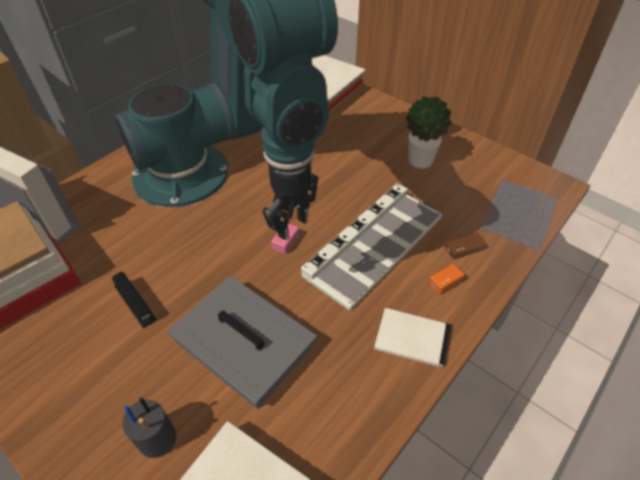

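The lid sits on the box evenly, with corners (68,343), (300,135) and (628,358). The pads are empty, the switches flat and the bystanders in place. One height check before I hand in.

```bash
python3 -c "
from h import *
np.set_printoptions(precision=4,suppress=True)
s=load('scene');c=lambda L:np.array(L)/3.75+[150,240]
for z in (.052,.060):
  P=w(s,c([(68,343),(300,135),(628,358)]),z);print(z,fit([(-.129,-.095),(-.129,.095),(.129,.095)],P),np.linalg.norm(np.diff(P,axis=0),axis=1))
print(sign_off())
"
```

```text
0.052 (array([ 0.5625, -0.2755]), np.float64(2.6764334615369303), array([[ 0.0006,  0.0012],
       [ 0.0006, -0.0007],
       [-0.0011, -0.0005]])) [0.1881 0.2563]
0.06 (array([ 0.5671, -0.2784]), np.float64(2.6764334615369347), array([[ 0.0013,  0.0024],
       [ 0.0014, -0.0012],
       [-0.0026, -0.0011]])) [0.1864 0.254 ]
the job is handed in; nothing more can be done
None
```

The job is handed in, with no verdict returned: all five switches went flat in one drag, the four packs present (1–4) are in the box, and the lid measures within about 2 mm of centre and looks fully seated.

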